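# Open the ratchet clamp around a mended cup

## Task

The glue on the mended cup has set: open the bench clamp for it. With the fingertips press down the red release pad on the sliding jaw and, keeping it pressed, push the jaw back along its bar until it is fully home against the end block, then let go and draw clear. Nothing needs grasping: leave the cup standing where it is between the jaws, and the dropper bottle, tape roll and pumice stone where they are.

Things in the scene. Friction and masses are not known exactly. Their poses are not given: they have to be found in the camera images.
- clamp: Grey bench clamp fixed to the table, 268 mm long. Origin: on the table under the middle of the clamp. Its y axis runs along the bar, from the fixed jaw (y = -140 to -118 mm, 82 mm high) and the cork cup stand (y = -135 to -45 mm, 76 mm wide, top 36 mm high) to the end block (y = 114 to 128 mm, 50 mm high); z is up. The clamp lies roughly across the robot's view, its end block on the robot's left. The jaw opens along +y.
- jaw (a joint): Travel of the sliding jaw along clamp +y in m: 0 = nearly touching the cup, 0.09 = fully home against the end block (it starts between 0 and 0.035). Its grey carriage is 44 mm wide, 56 mm long and 78 mm high over the table. A saw-toothed ratchet (5 mm pitch) lets it move towards the cup but blocks it towards the end block, unless the red pad is held down; with the pad held down about 3 N moves it. It stays where it is left.
- release (a joint): How far the red pad is pressed down in m: 0 = up, 0.007 = bottomed. Spring: about 2.5 N to start, 6 N at the bottom. The ratchet is free from 0.0035 on and catches again when the pad is let up; let up, the pad may draw the jaw on to the next tooth, or sit up to 3 mm down.
- pad_top (a point): Centre of the top face of the red release pad, which is 36 mm wide (clamp x) and 44 mm long (clamp y); it rides on the jaw, 92 mm over the table when up. It is the highest thing on the clamp but for the ledge behind it.
- ledge_face (a point): On the face, turned to the pad, of the upright grey ledge at the jaw's end-block side: 23 mm from the pad's centre along clamp +y, 44 mm wide (clamp x), 7 mm thick, rising to 108 mm over the table (16 mm above the raised pad). Part of the jaw: a fingertip resting on the pad can push against it.
- cup_mid (a point): Middle, half-way up, of the cream ceramic cup (72 mm rim diameter, 56 mm high, loose) that stands on the cork stand between the jaws; z is up its axis.
- jar_mid (a point): Middle, half-way up, of the loose amber dropper bottle, 30 mm diameter, 97 mm high, on the table beyond the fixed jaw.
- tape_mid (a point): Middle of the loose yellow tape roll, 42 mm diameter, 18 mm high, on the robot's side of the clamp.
- stone_mid (a point): Middle of the loose dark grey rounded pumice stone, 51 mm across, 44 mm high, on the table beyond the end block.
Not all that is in view belongs to the job. Leave any turquoise or yellow look-alike of the part that bears cup_mid alone.

How it is judged:
On the way, in this order (a step that is already met when the one before it is completed fails the run):
1. the release pad is pressed while the jaw still stands where it was (within 8 mm) (value of joint release above 0.004 m and distance of ledge_face from where it was at the start of the episode below 0.008 m), for 0.05 s.
2. the jaw is pushed back to the end block (last 4 mm) (value of joint jaw above 0.086 m), for 0.1 s.
At the end, for the whole second after the job is handed in: The jaw rests within 7 mm of fully home (joint over 0.083 m), the pad is let up (under 4 mm down), the cup stands upright within 12 mm of where it stood, and jar, tape roll and pumice stone are within 20 mm of where they were (value of joint jaw above 0.083 m and value of joint release below 0.004 m and not (velocity of joint jaw above 0.01 m/s) and distance of cup_mid from where it was at the start of the episode below 0.012 m and angle between cup_mid's own z axis and vertical below 0.15 rad and distance of each of jar_mid, tape_mid, stone_mid from where it was at the start of the episode below 0.02 m); the robot touches nothing.
It fails at once if the cup is lifted or shifted by more than 12 mm (distance of cup_mid from where it was at the start of the episode above 0.012 m).
It fails at once if the cup is tipped (angle between cup_mid's own z axis and vertical above 0.25 rad).
It fails at once if the dropper bottle is lifted or moved by more than 20 mm (distance of jar_mid from where it was at the start of the episode above 0.02 m).
It fails at once if the tape roll is lifted or moved by more than 20 mm (distance of tape_mid from where it was at the start of the episode above 0.02 m).
It fails at once if the pumice stone is lifted or moved by more than 20 mm (distance of stone_mid from where it was at the start of the episode above 0.02 m).
It also fails if it takes over 29 s, if anything falls off the work surface, if the arm or the gripper's body presses on something with over 40 N, if the wrist force passes 120 N, or if a joint passes its speed limit or range.

## Robot

A 6-joint arm with a two-finger parallel gripper is mounted at the origin on the work surface; the furniture and walls round the work are solid. World frame = base frame: x ahead of the robot, y to its left, z up, the work surface at z = 0. Lengths are in m, angles in rad, forces in N, time in s.
With the tool pointing down it reaches from about 0.375 to 0.9 m from the base axis. Payload 3.1 kg.
Tool frame: the origin (TCP) lies at the centre of the arm's flange, where the gripper is bolted on; the fingertips stand 182 mm ahead of it and the grasp point (between the pads) lies 164 mm ahead of it; z points along the fingers, y is the direction in which the jaws open and shut (so a half turn about z gives the same grasp; the last joint's range is limited). The gripper opens to 87 mm and grips with 3 to 60 N. Pads are 19 mm wide; open, the fingers measure 117 mm over their backs; the gripper's body (75 mm by 190 mm) begins 51 mm behind the grasp point.
Start: joints at [-1.284, 0.527, 1.433, -0, 1.181, -0.178], TCP at [0.281, -0.558, 0.405] pointing down, gripper open.
Joint ranges: [-3.08, 3.08], [-0.75, 2.2], [0.22, 2.44], [-1.43, 4.57], [0, 2.65], [-2.85, 2.85]. Speed limits (rad/s): [2.79, 2.79, 3.14, 3.14, 3.14, 3.14].

## Interface

Orientations are given as a unit quaternion [x, y, z, w].
In Python, from plant import arm, solve_ik, vision, close_job gives the robot as it stands. Calls block until the motion is done:
- arm.move_to(position, orientation): joint-space move of the TCP to a pose.
- arm.servo_line(position, feed=0.15, attitude=None, stop_force=None): straight line of the TCP; attitude=None keeps the orientation; feed is the mean speed in m/s. With stop_force (N) it stops when the force on the tool has changed by that much, and returns True; else False.
- arm.move_j(angles): joint-space move.
- arm.gripper_to(opening, grasp_force=None): opening from 0.0 (shut) to 1.0 (fully open); grasp_force is the grip in N (None keeps the last); returns when the fingers have stopped.
- arm.sleep(seconds).
- solve_ik(position, orientation): joint angles nearest the present ones, or None.
- arm.read_state(): the state.
- vision.grab_frame(name): name is "side" or "top" or "wrist"; returns a dict with "pixels" (384x512x3 uint8, red, green, blue), "z_map" (384x512 float32, m along the optical axis (not along the pixel's ray), 0 where there is no reading), "K" (3x3 intrinsics, pixels), "eye" and "rotation" of the camera in the world. Camera axes: x right, y down, z forward; pixel columns grow to the right and rows downward; lengths in m; the calibration is good to about 2 mm. A picture is of the moment at which its call begins.
A pose or a line that the arm cannot do raises arm.MotionError and nothing moves.
- close_job(): hands the job in, once; it reports no verdict.
The state is a dict: "time": time; "q": joint angles; "qvel": joint speeds; "joint_efforts": joint torques, N m; "tcp_pos": TCP position; "tool_rot": TCP orientation; "force": force on the tool from outside, world axes, zero at the start; "ft_torque": the same for the moment, N m; "finger_gap": opening from 0.0 (shut) to 1.0 (fully open).
Only numpy, scipy, OpenCV 4.12 (cv2) and the standard library are available. Lean on these libraries where they do the work, as an engineer would, in place of code of your own. Each camera call takes 0.05 s, during which the arm holds its last target. There are 200 camera calls.

## Working session

There is one attempt and no reset: what is moved stays moved. The work goes in short steps, each a Python script; the robot and the scene stay as the last script left them, time stands still between calls to the robot, and variables do not carry over. Pictures are saved under pics/ and viewed, about 8 in all and at most 12, crops included, and the job is handed in when it is done.

```bash
mkdir -p pics; ls; cat > h.py <<'E'
import numpy as np, cv2
from plant import arm, solve_ik, vision, close_job
def grab(n,save=None):
    f=vision.grab_frame(n)
    if save: cv2.imwrite('pics/'+save,f['pixels'][:,:,::-1])
    return f
def cloud(f):
    K=f['K'];z=f['z_map'];v,u=np.mgrid[:z.shape[0],:z.shape[1]]
    P=np.stack([(u-K[0,2])/K[0,0]*z,(v-K[1,2])/K[1,1]*z,z],-1)
    W=P@np.array(f['rotation']).T+np.array(f['eye']); W[z==0]=np.nan
    return W
E
python3 - <<'E'
from h import *
a=grab('top');b=grab('side')
np.savez('a.npz',**{k:a[k] for k in a if k!='name'});
for n,f in(('top',a),('side',b)):
    W=cloud(f);p=f['pixels'].astype(int)
    m=(p[...,0]>120)&(p[...,1]<70)&(p[...,2]<70)&(W[...,2]>.05)
    v,u=np.nonzero(m);print(n,f['eye'],m.sum())
    if m.sum(): print(u.mean(),v.mean(),np.nanmedian(W[m],0),np.nanmin(W[m],0),np.nanmax(W[m],0))
cv2.imwrite('pics/1.png',np.vstack([a['pixels'],b['pixels']])[:,:,::-1][:, :] if 0 else cv2.resize(np.hstack([a['pixels'],b['pixels']])[:,:,::-1],(800,300)))
print(arm.read_state())
E
```

```text
picsTraceback (most recent call last):
  File "<stdin>", line 5, in <module>
  File "h.py", line 10, in cloud
    W=P@np.array(f['rotation']).T+np.array(f['eye']); W[z==0]=np.nan
      ~^~~~~~~~~~~~~~~~~~~~~~~~~~
ValueError: matmul: Input operand 1 has a mismatch in its core dimension 0, with gufunc signature (n?,k),(k,m?)->(n?,m?) (size 4 is different from 3)
```

Rotation is a quaternion.

```bash
sed -i "s/np.array(f\['rotation'\]).T/R.from_quat(f['rotation']).as_matrix().T/; 1a from scipy.spatial.transform import Rotation as R" h.py
python3 - <<'E'
from h import *
a=grab('top','top0.png');b=grab('side')
for n,f in(('top',a),('side',b)):
    W=cloud(f);p=f['pixels'].astype(int)
    m=(p[...,0]>120)&(p[...,1]<70)&(p[...,2]<70)&(W[...,2]>.05)
    v,u=np.nonzero(m);print(n,f['eye'],m.sum())
    if m.sum(): print(u.mean(),v.mean(),np.nanmedian(W[m],0),np.nanmin(W[m],0),np.nanmax(W[m],0))
cv2.imwrite('pics/1.png',cv2.resize(np.hstack([a['pixels'],b['pixels']])[:,:,::-1],(800,300)))
print(arm.read_state())
E
```

```text
top [0.20828412 0.00950736 1.02702774] 0
side [0.32463523 0.79907923 0.54924619] 41
238.41463414634146 195.3170731707317 [0.44391399 0.0115553  0.0911273 ] [ 0.42513575 -0.0231518   0.07378326] [0.46563425 0.02824249 0.09311778]
{'time': 0.2, 'q': array([-1.28347967e+00,  5.28087361e-01,  1.43341161e+00, -2.36485686e-05,
        1.18137107e+00, -1.78471674e-01]), 'qvel': array([ 0.00082753, -0.00211632, -0.00353851, -0.0001881 ,  0.00011473,
       -0.00055119]), 'joint_efforts': array([ 1.70346619e-03, -4.39996469e+01, -1.76640397e+01,  6.32985053e-02,
        5.60821616e-02, -1.35340124e-04]), 'tcp_pos': array([ 0.28068447, -0.55819513,  0.40416033]), 'tool_rot': array([ 9.73001278e-01,  2.30798842e-01, -4.56621651e-05, -6.37155241e-04]), 'force': array([ 0.4213784 , -0.0525713 ,  0.16420168]), 'ft_torque': array([ 0.00841652, -0.01171511,  0.00906111]), 'finger_gap': 1.0016128950204788}
```

View pics/1.png

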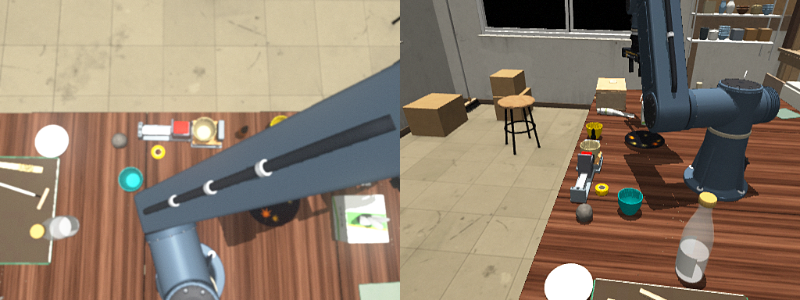

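The top view (left half) shows the clamp at about (180,130), with the red pad at (180,129), the cup at (205,130), the tape at (158,152) and the stone at (120,140). The turquoise and yellow look-alikes stand apart from it.

```bash
python3 - <<'E'
from h import *
f=grab('top');W=cloud(f);p=f['pixels']
h=cv2.cvtColor(p,cv2.COLOR_RGB2HSV).astype(int);k=p.astype(int)
def rep(n,m):
    v,u=np.nonzero(m)
    if len(u)<4: return print(n,len(u))
    X=W[m];r=cv2.minAreaRect((X[:,:2]*1000).astype(np.float32));print(n,len(u),u.mean().round(),v.mean().round(),np.nanmedian(X,0).round(4),'rect mm',np.round(r[0],1),np.round(r[1],1),round(r[2],1))
roi=np.zeros(h.shape[:2],bool);roi[135:215,130:320]=1
red=roi&((h[...,0]<7)|(h[...,0]>173))&(h[...,1]>150)
rep('red',red&(W[...,2]>.08))
rep('ledge',roi&(W[...,2]>.1)&(W[...,2]<.116)&(np.abs(W[...,1]-.04)<.08)&(W[...,0]>.37)&(h[...,1]<80))
grey=roi&(h[...,1]<60)
for lo,hi in((.045,.055),(.07,.08),(.078,.086),(.1,.116)): rep((lo,hi),grey&(W[...,2]>lo)&(W[...,2]<hi))
print(np.unique((W[roi][:,2]*100).round(),return_counts=1))
cv2.imwrite('pics/2.png',cv2.resize(p[125:225,120:330,::-1],None,fx=3.8,fy=3.8,interpolation=2))
E
```

```text
red 245 231.0 162.0 [0.4443 0.0273 0.0922] rect mm [444.5  26.2] [40.1 35.2] 89.9
ledge 56 220.0 160.0 [0.4455 0.0523 0.1074] rect mm [444.7  51.4] [ 7.  40.6] 90.0
(0.045, 0.055) 256 220.0 169.0 [0.4381 0.0294 0.048 ] rect mm [441.1  61.3] [327.   58.3] 89.1
(0.07, 0.08) 150 255.0 169.0 [ 0.4263 -0.0012  0.0775] rect mm [442.9 -58.8] [220.8  60.1] 84.6
(0.078, 0.086) 235 275.0 166.0 [ 0.4369 -0.0929  0.0812] rect mm [442.9 -57.9] [223.5  59.8] 85.0
(0.1, 0.116) 55 220.0 160.0 [0.4452 0.0523 0.1075] rect mm [444.7  51.4] [ 7.  40.6] 90.0
(array([-71., -70., -69.,  -2.,  -1.,   0.,   1.,   2.,   3.,   4.,   5.,
         6.,   7.,   8.,   9.,  10.,  11.,  50.,  51.,  52.,  53.,  54.,
        55.,  56.,  57.,  58.,  59.,  60.,  61.,  62.,  63.,  64.,  nan]), array([ 149, 1170,  201,   34,   36, 8249,  635,  266,  313,  834,  412,
        227,  141,  394,  406,   39,   50,    2,    8,   20,   32,   52,
         69,   89,  104,  145,  166,  203,  234,  273,  192,   13,   42]))
```

View pics/2.png

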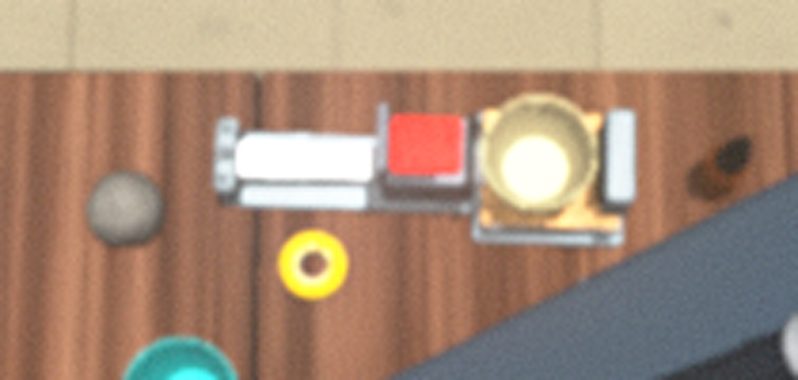

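Pad centre is about (0.4445, 0.026, 0.092) and the ledge face is at y≈0.048. Both match the given sizes (height 92/108 mm, pad 36x44 mm). Next I estimate the clamp tilt, shut the fingers and move above the pad.

```bash
python3 - <<'E'
from h import *
f=grab('top');W=cloud(f)
def c(m,n):
    X=W[m];print(n,m.sum(),((np.nanmin(X,0)+np.nanmax(X,0))/2).round(4),np.nanmin(X,0).round(3),np.nanmax(X,0).round(3));return X
x,y,z=W[...,0],W[...,1],W[...,2]
b=(x>.4)&(x<.5)
c(b&(y>.1)&(y<.17)&(z>.044)&(z<.056),'end')
c(b&(y<-.085)&(y>-.15)&(z>.076)&(z<.09),'fixed')
arm.gripper_to(0.0)
for s in(1,-1):
    q=R.from_matrix(np.array([[0,s,0],[s,0,0],[0,0,-1]]).T).as_quat()
    print(s,q,solve_ik([.4445,.034,.35],q))
q=R.from_matrix(np.array([[0,1,0],[1,0,0],[0,0,-1]]).T).as_quat()
print(arm.read_state()['time'],arm.read_state()['finger_gap'])
E
```

```text
end 108 [0.4489 0.1553 0.0495] [0.426 0.148 0.044] [0.472 0.163 0.055]
fixed 192 [ 0.4399 -0.0948  0.082 ] [ 0.41  -0.104  0.077] [ 0.47  -0.085  0.087]
1 [0.70710678 0.70710678 0.         0.        ] [-1.75296985e-01  3.78975480e-01  1.92637296e+00 -4.44089210e-16
  8.36244212e-01 -1.75296985e-01]
-1 [ 0.70710678 -0.70710678  0.          0.        ] None
1.825 0.00729097214206397
```

```bash
cat >> h.py <<'E'
th=-0.036
d=np.array([np.sin(-th),np.cos(th),0])
q=(R.from_euler('z',th)*R.from_quat([.70710678,.70710678,0,0])).as_quat()
def st(t):
    s=arm.read_state();print(t,round(s['time'],2),s['tcp_pos'].round(4),s['force'].round(1))
    return s
E
python3 - <<'E'
from h import *
P=np.array([.4447,.026,0])+d*.007
arm.move_to(P+[0,0,.182+.16],q); st('above')
arm.servo_line(P+[0,0,.182+.102],feed=.12); st('near')
print(arm.servo_line(P+[0,0,.182+.080],feed=.02,stop_force=1.5)); st('touch')
grab('wrist','w.png')
f=grab('side');cv2.imwrite('pics/3.png',np.hstack([cv2.resize(f['pixels'][150:270,180:310],(520,480)),cv2.resize(cv2.imread('pics/w.png')[:,:,::-1],(280,480))])[:,:,::-1])
E
```

```text
above 4.03 [0.4455 0.0323 0.3421] [ 0.4 -0.8 -1. ]
near 4.67 [0.4453 0.0327 0.2841] [ 0.6 -0.5  0.2]
True
touch 5.29 [0.4451 0.033  0.2736] [0.4 0.4 2.2]
```

View pics/3.png

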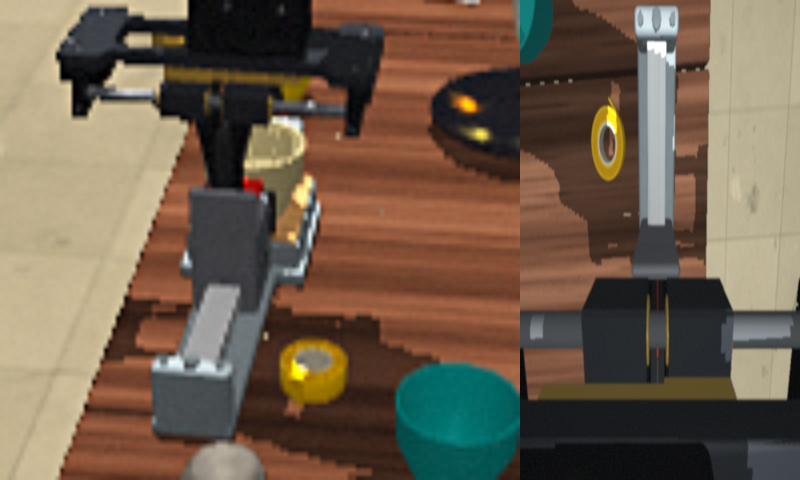

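The fingers (pixel column ~225) rest on the red pad behind the ledge. Contact came at a tip height of 91.6 mm, as expected. Now I press, hold and push.

```bash
python3 - <<'E'
from h import *
s=arm.read_state();P=np.array([.4447,.026,0])+d*.007
z=.182+.0855
print(arm.servo_line(P+[0,0,z],feed=.02,stop_force=15)); arm.sleep(.2); s=st('pressed')
print(arm.servo_line(P+d*.06+[0,0,z],feed=.04,stop_force=25)); s=st('mid')
print(arm.servo_line(P+d*.112+[0,0,z],feed=.025,stop_force=14)); s=st('end')
arm.sleep(.3); st('held')
f=grab('side');cv2.imwrite('pics/4.png',cv2.resize(f['pixels'][150:270,180:310],(520,480))[:,:,::-1])
E
```

```text
False
pressed 6.06 [0.445  0.033  0.2676] [-0.4  1.1  5. ]
False
mid 7.71 [0.4473 0.0928 0.2676] [-0.  -2.   6.3]
True
end 9.05 [0.4487 0.1269 0.2677] [ 0.3 -2.6  3.7]
held 9.35 [0.4487 0.1268 0.2677] [-0.8 -4.6  4.4]
```

View pics/4.png

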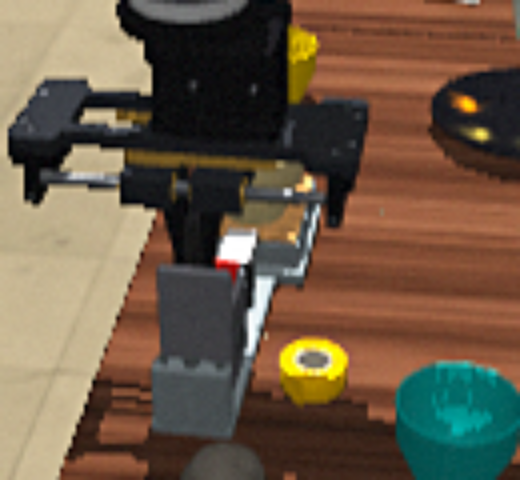

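The ledge looks to be against the end block, but the residual force is small. I'll push again to confirm.

```bash
python3 - <<'E'
from h import *
s=arm.read_state();P=np.array([.4447,.026,0])+d*.007
z=.182+.0855
print(arm.servo_line(P+d*.108+[0,0,z],feed=.012,stop_force=18)); st('end')
arm.sleep(.4); st('held')
f=grab('top','t5.png');W=cloud(f)
m=(np.abs(W[...,0]-.448)<.035)&(W[...,1]>.1)&(W[...,1]<.17)
for lo,hi in((.1,.116),(.044,.056)):
    X=W[m&(W[...,2]>lo)&(W[...,2]<hi)];print(len(X),np.nanmin(X,0).round(4) if len(X) else '',np.nanmax(X,0).round(4) if len(X) else '')
E
```

```text
True
end 9.9 [0.4489 0.1279 0.2678] [-0.7 -3.7  3.6]
held 10.3 [0.4489 0.1278 0.2677] [ 0.1 -1.7  3.8]
0  
4 [0.4246 0.1013 0.0484] [0.4257 0.1184 0.0531]
```

A second push hit a hard stop (18 N) within 1 mm. Finger travel is 95 mm, less a gap of about 5.5 mm to the ledge, so the jaw moved about 89 mm: home. Now I lift straight up and check.

```bash
python3 - <<'E'
from h import *
p=arm.read_state()['tcp_pos'].copy()
arm.servo_line(p+[0,0,.012],feed=.04); st('up1')
arm.servo_line(p+[0,0,.10]-d*.004,feed=.12); st('up')
arm.move_to([.28,-.45,.4],q) if solve_ik([.28,-.45,.4],q) is not None else arm.move_j([-1.284,.527,1.433,0,1.181,-.178])
arm.sleep(.3);st('clear')
f=grab('top');W=cloud(f);p=f['pixels']
h=cv2.cvtColor(p,cv2.COLOR_RGB2HSV).astype(int)
m=(np.abs(W[...,0]-.448)<.035)&(W[...,1]>.06)&(W[...,1]<.19)
red=((h[...,0]<7)|(h[...,0]>173))&(h[...,1]>150)
for n,k in(('ledge',m&(W[...,2]>.1)&(W[...,2]<.116)),('end',m&(W[...,2]>.044)&(W[...,2]<.056)&(W[...,1]>.145)),('pad',m&red&(W[...,2]>.07))):
    X=W[k];print(n,len(X),np.nanmin(X,0).round(4),np.nanmax(X,0).round(4),np.nanmedian(X,0).round(4))
cv2.imwrite('pics/6.png',cv2.resize(p[125:225,120:330,::-1],None,fx=3.8,fy=3.8,interpolation=2))
E
```

```text
up1 10.8 [0.4487 0.1279 0.2799] [ 0.1 -1.   0.1]
up 11.68 [0.4483 0.1238 0.3672] [-0.9 -0.  -0.8]
clear 14.12 [ 0.2804 -0.4497  0.4   ] [-0.  -0.2 -0.4]
ledge 60 [0.4273 0.1377 0.1001] [0.4694 0.1449 0.1114] [0.4482 0.1409 0.1071]
end 71 [0.4259 0.1495 0.0443] [0.4709 0.1627 0.0553] [0.4427 0.157  0.0504]
pad 258 [0.4301 0.0974 0.083 ] [0.4654 0.1385 0.0962] [0.4477 0.1185 0.0916]
```

View pics/6.png

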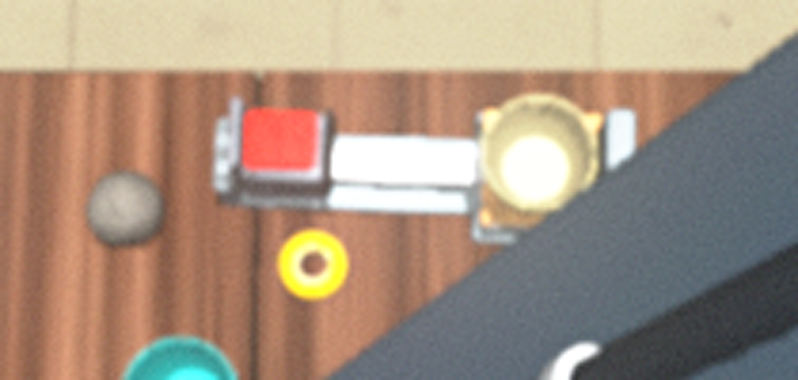

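The jaw sits against the end block: the ledge moved 89 mm and the pad 91 mm. The pad is up at 91.6 mm. The cup (537,155), tape (313,263) and stone (125,208) are at the same pixels as before.

```bash
python3 -c "
from plant import close_job; print(close_job())"
```

```text
the job is handed in; nothing more can be done
None
```

The clamp is open and the job is handed in, at about 14 s on the robot's clock. With the fingers shut, I pressed the red pad about 6 mm. I held it down and pushed the ledge until the jaw met a hard stop, then lifted straight up and drew clear.

**Jaw:** the last top view shows the ledge 89 mm and the pad 91 mm from where they started. The full travel is 90 mm, so the jaw is fully home within measuring error.

**Pad:** it is back up, with its top measured at 91.6 mm against 92 mm when fully up.

**Loose things:** the cup, tape roll and pumice stone are where they were. The dropper bottle was hidden by the arm in that last view, so I did not check it, but the gripper did no work near it.

**Force at the stop:** the force reading fell to 2–5 N soon after each stop. I therefore took "home" from a second push, which stopped within 1 mm on the 18 N limit, and from the positions above.

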